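# Load the locking pin until the catch clicks

## Robot

A 6-joint arm with a two-finger parallel gripper is mounted at the origin on the work surface. World frame = base frame: x ahead of the robot, y to its left, z up, the work surface at z = 0. Lengths are in m, angles in rad, forces in N, time in s.
With the tool pointing down it reaches from about 0.375 to 0.9 m from the base axis. Payload 3.1 kg.
Tool frame: the origin (TCP) lies on the centre line of the jaws, within the pads' length; the fingertips stand robot.tip_reach ahead of it and the grasp point (between the pads) lies 8 mm behind it (robot.tip_reach is the distance from the TCP to the fingertips, in m); z points along the fingers, y is the line along which they close (so a half turn about z gives the same grasp; the last joint's range is limited). The gripper opens to 87 mm and grips with 3 to 60 N. Pads are 19 mm wide; open, the fingers measure 117 mm over their backs; the gripper's body (75 mm by 190 mm) begins 51 mm behind the grasp point.
Start: joints at [-1.514, 0.527, 1.433, -0, 1.181, -0.178], TCP at [0.146, -0.608, 0.234] pointing down, gripper open.
Joint ranges: [-3.08, 3.08], [-0.75, 2.2], [0.22, 2.44], [-1.43, 4.57], [0, 2.65], [-2.85, 2.85]. Speed limits (rad/s): [2.79, 2.79, 3.14, 3.14, 3.14, 3.14].

## Interface

Orientations are given as a unit quaternion [x, y, z, w].
In Python, from rig import robot gives the robot as it stands.
- The arm moves only by the tool jog_arm, never from a script. Its argument "motion" is one flat list of numbers, 7 for each row, row after row: the shift along the tool's x, y, z scaled (see below), then the turn, a rotation vector about the tool's x, y, z scaled (see below), then the gripper's target within -1 to 1 (shut at 1, half-way at 0, fully open at -1). In form: [x, y, z, rx, ry, rz, hand, x, y, z, rx, ry, rz, hand, ...]. A call has 1 to 12 rows; each row shifts and turns the commanded pose from where the row before left it, along the tool's axes as they then stand; what a row does not reach is not made up. The controller multiplies each number of a shift by 4 cm and each number of a turn by 4 degrees. A row lasts 1/8 s, in which the tool goes at most 62.5 mm and 10.7 degrees, less where a joint would pass 70% of its speed; a pose out of reach is approached as far as the arm can. A call with a number of a shift or a turn outside -1 to 1 is refused whole. A call with a gripper value outside its range is refused whole. The fingers move at their own pace and stop on an object; "grip_force" is the grip in N (left out, the last holds). Time passes only in rows, so rows that do not move let the fingers close. It gives the time, the measured TCP pose, the force, the opening and the grip force at its end, in the units of the state.
- robot.get_obs(): the state, without advancing time (a new reading comes with each control period).
- robot.camera(name): name is "scene" or "top"; returns the picture (480x640x3 uint8, blue, green, red); there is no depth.
- robot.calibration(name): a dict with "fx", "fy", "cx", "cy" (pixels), "R" (3x3) and "t" (3): a world point X has camera coordinates R X + t. Camera axes: x right, y down, z forward; pixel columns grow to the right and rows downward; lengths in m; the calibration is good to about 2 mm. A picture is of the moment at which its call begins. calibration takes no time and is no camera call.
- robot.hand_in(): hands the job in; it is judged then, once.
The state is a dict: "time": time; "q": joint angles; "joint_velocities": joint speeds; "joint_torque": joint torques, N m; "position": TCP position; "tool_rot": TCP orientation; "ft_force": force on the tool from outside, world axes, zero at the start; "moment": the same for the moment, N m; "grip_width": finger opening in m; "grip_force": force on a finger pad.
Only numpy, scipy, OpenCV 4.12 (cv2) and the standard library are available. Lean on these libraries where they do the work, as an engineer would, in place of code of your own. Each camera call takes 0.05 s, during which the arm holds its last target. There are 200 camera calls.

## Task

Take the steel locking pin out of the green cradle and lay it in the open trough of the locking block, nose (bare, necked end) towards the tunnel and still outside it, and let go of it. Then take it again by its red tail, or push on its tail, and slide it along the trough into the tunnel until the spring catch drops into its neck. Leave it there, and do not drop the pin or disturb the other things on the bench.

Things in the scene. Friction and masses are not known exactly. Their poses are not given: they have to be found in the camera images.
- rod_center (a point): Centre (half-way along, on the axis) of the locking pin: a round steel bar 26 mm in diameter, 130 mm long, both ends rounded, 0.2 to 0.45 kg, lying level in the green cradle. x axis: along the pin to its nose (bare steel end); y and z may be rolled about it. The other end is the tail: its last 31 mm are red. A 17 mm thick neck, 27 mm wide, has its middle 34 mm from the centre towards the nose.
- cradle: Green cradle fixed to the bench: base 170 x 80 mm, 10 mm thick. Origin under its centre, x axis towards the pin's nose; the pin's centre is within 6 mm of the origin along x. The pin lies on a narrow V rail (22 mm wide, less than the pin, so fingers pass down both sides), axis 45 mm over the bench. A 60 mm high plate stands at x = -80 mm, a 38 mm high one at +81 mm.
- block: Locking block fixed to the bench: blue base plate 235 x 90 mm, 12 mm thick, with an aluminium V rail (the trough) leading into an aluminium tunnel. Origin on the bench below the tunnel's mouth; x axis along the rail into the tunnel. The tunnel (54 mm wide outside, 40 mm inside, top at 87 mm) runs from x = 0 to an inner end wall at x = 77.5 mm.
- home (a point): Where the pin's centre lies when fully home: x = 10 mm, y = 0, z = 55 mm in the block's frame, same axes. The nose is then at x = 75 mm and 55 mm of the tail end still stand out of the tunnel; the end wall stops the pin 2.5 mm farther in.
- catch (a joint): Lift in m of the spring catch: a brass plunger with a black knob on the tunnel's roof, at x = 43.5 mm of the block. 0 = down. The pin's nose lifts it 4 mm as it passes (from 31 mm before home), and it drops back to 0 when the neck is under it. Spring 4 N down, 5 N lifted; pushing the pin past takes about 5 to 8 N.
- screwdriver: red-handled screwdriver about 190 mm long lying on the bench; a bystander, origin at its middle on the bench
- sprocket: loose steel sprocket, 114 mm across and 26 mm high, lying flat; a bystander, origin under its centre
- oil_can: can with a yellow band, 60 mm across, 110 mm tall, upright; a bystander, origin under its centre
- carton: cardboard carton 110 x 150 x 70 mm; a bystander, origin under its centre
- enclosure: flat metal box with a bright lid, 105 x 165 x 55 mm; a bystander, origin under its centre
- rod_nose (a point): Tip of the pin's nose, 65 mm from its centre along its x axis.
- cradle_seat (a point): Point on the axis of the lying pin, 45 mm above the cradle's origin, same axes. The red tail lies between two cheeks (from x = -76 to -22 mm, 45 mm apart inside, 65 mm high) where fingers do not fit; forward of x = -22 mm the pin is free to be grasped from above.
- mouth (a point): Middle of the tunnel's mouth, 55 mm above the block's origin, same axes; the axis of a pin lying in the trough passes through it. The open trough runs from x = -125 mm to this point; it is at most 22 mm wide, narrower than the pin, so fingers pass down both sides.
There are look-alikes about, which are no part of the job. What is meant by the part that bears rod_center is not turquoise, and is the larger of those in its own colour.

How it is judged:
On the way:
1. the pin lies in the open trough, nose towards the tunnel and not beyond its mouth, let go by the gripper (y of rod_center in the frame of block between -0.005 and 0.005 m and z of rod_center in the frame of block between 0.05 and 0.06 m and angle between the x axis of rod_center and the x axis of block, either way round below 0.07 rad and x of rod_center in the frame of block between -0.15 and -0.06 m and x of rod_nose in the frame of block between -0.085 and 0.008 m and contact force between the fingers and rod below 0.2 N), for 0.2 s.
At the end, for the whole second after the job is handed in: The pin lies nose first in the tunnel at rest, its centre within 5 mm of home, its axis within 5 mm and 4 degrees of the rail's, with the spring catch down in its neck (lifted less than 2 mm) (y of rod_center in the frame of block between -0.005 and 0.005 m and z of rod_center in the frame of block between 0.05 and 0.06 m and angle between the x axis of rod_center and the x axis of block, either way round below 0.07 rad and x of rod_center in the frame of block between 0.005 and 0.015 m and x of rod_nose in the frame of block above 0.06 m and value of joint catch below 0.002 m and linear speed of rod below 0.02 m/s); the robot touches nothing.
It fails at once if the pin is dropped: its centre comes below 32 mm over the bench (height (world z) of rod_center below 0.032 m).
It fails at once if a bystander (screwdriver, sprocket, oil can, carton or metal box) is moved by more than 25 mm (distance of any of screwdriver, sprocket, oil_can, carton, enclosure from where it was at the start of the episode above 0.025 m).
It fails at once if the oil can is tipped over (angle between oil_can's own z axis and vertical above 0.5 rad).
It also fails if it takes over 51 s, if anything falls off the work surface, if the arm or the gripper's body presses on something with over 40 N, if the wrist force passes 120 N, or if a joint passes its speed limit or range.

## Working session

There is one attempt and no reset: what is moved stays moved. The work goes in short steps, Python scripts to look and compute and a tool call to move; the robot and the scene stay as the last step left them, time stands still between calls to the robot, and variables do not carry over. Pictures are saved under pics/ and viewed, at most 10 in all, crops included, and the job is handed in when it is done.

Besides the shell and the picture viewer there is one more tool, called after "Call:" as name(argument=value, ...), one argument or row to a line, values as JSON. jog_arm: Moves the arm, as the interface text tells. Shifts and turns lie within -1 to 1; 1 stands for 4 cm of shift or 4 degrees of turn. Its arguments: {"type":"object","properties":{"motion":{"type":"array","items":{"type":"number"}},"grip_force":{"type":"number"}},"required":["motion"]}

```bash
mkdir -p pics; python3 - <<'E'
from rig import robot
import cv2
print(robot.tip_reach, robot.get_obs())
for n in("top","scene"):
    im=robot.camera(n); cv2.imwrite(f"pics/{n}0.png",im); c=robot.calibration(n); print(n,c)
E
```

```text
0.011 {'time': 0.0, 'q': array([-1.51355071e+00,  5.28444243e-01,  1.43390600e+00, -3.65288878e-06,
        1.18138969e+00, -1.78464680e-01]), 'joint_velocities': array([-0.00110216, -0.0006713 , -0.00143163, -0.0028388 ,  0.00022216,
       -0.00114623]), 'joint_torque': array([ 1.98719688e-03, -4.40034807e+01, -1.76587182e+01,  6.32044114e-02,
        5.81334683e-02, -1.71508950e-04]), 'position': array([ 0.14596643, -0.60698619,  0.2325839 ]), 'tool_rot': array([ 9.93062463e-01,  1.17583127e-01,  6.33469987e-05, -1.07176880e-03]), 'ft_force': array([0.07731007, 0.05248093, 0.00037432]), 'moment': array([-0.02303104, -0.00193043,  0.00729634]), 'grip_force': 0.0, 'grip_width': 0.08696006839566486}
top {'fx': 449.5375960424678, 'fy': 449.5375960424678, 'cx': 321.96116696268837, 'cy': 234.3535183491023, 'R': array([[-5.11539993e-04, -9.99716619e-01,  2.37995959e-02],
       [-9.97715975e-01, -1.09736019e-03, -6.75398376e-02],
       [ 6.75468148e-02, -2.37797863e-02, -9.97432679e-01]]), 't': array([-0.01458372,  0.57820934,  0.9829004 ])}
scene {'fx': 519.6892379927122, 'fy': 519.6892379927122, 'cx': 316.300046656315, 'cy': 246.02998587806414, 'R': array([[ 0.66441561,  0.74723802,  0.01368357],
       [ 0.52197449, -0.45086066, -0.72406305],
       [-0.53487805,  0.48822126, -0.68959805]]), 't': array([-0.38931047, -0.22902763,  1.36447961])}
```

View pics/top0.png

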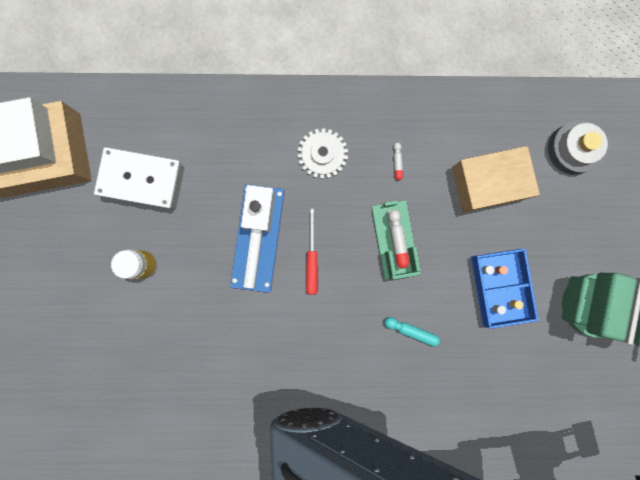

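View pics/scene0.png

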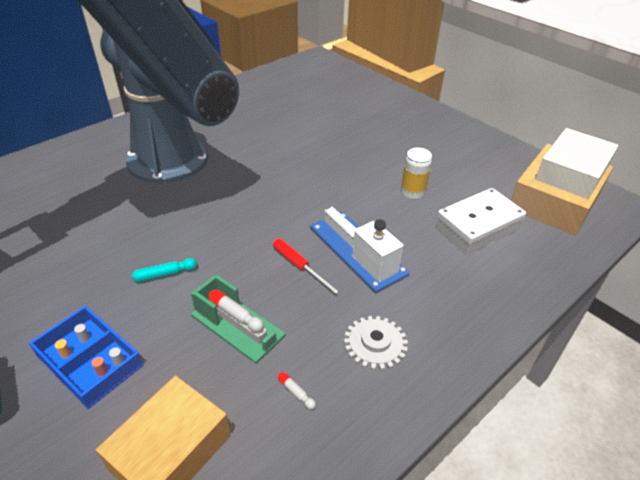

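Candidates for the pin: the turquoise pin at top (412,331), the small steel pin with a red tail at (398,162), and the large steel pin in the green cradle at (398,240). I choose the large one in the cradle, because it is not turquoise and is the larger of the steel ones.

```bash
cat > h.py <<'E'
import numpy as np,cv2
from rig import robot
def ray(n,uv,z):
    c=robot.calibration(n);R=np.array(c["R"]);t=np.array(c["t"])
    d=R.T@np.array([(uv[0]-c["cx"])/c["fx"],(uv[1]-c["cy"])/c["fy"],1]);o=-R.T@t
    return o+d*(z-o[2])/d[2]
def proj(n,X):
    c=robot.calibration(n);p=np.array(c["R"])@X+c["t"];return np.array([c["fx"]*p[0]/p[2]+c["cx"],c["fy"]*p[1]/p[2]+c["cy"]])
E
python3 - <<'E'
from h import *
im=cv2.imread("pics/top0.png")
a=cv2.resize(im[178:298,225:290],None,fx=5,fy=5,interpolation=cv2.INTER_CUBIC)
b=cv2.resize(im[178:298,365:430],None,fx=5,fy=5,interpolation=cv2.INTER_CUBIC)
cv2.imwrite("pics/c0.png",np.hstack([a,b]))
hsv=cv2.cvtColor(im,cv2.COLOR_BGR2HSV)
def seg(lo,hi,x0,x1,y0,y1):
    m=cv2.inRange(hsv,lo,hi);k=np.zeros_like(m);k[y0:y1,x0:x1]=m[y0:y1,x0:x1];return k
for nm,k,z in(("blue",seg((100,120,50),(125,255,255),225,290,178,298),.012),("green",seg((60,60,30),(90,255,255),365,430,190,290),.010)):
    r=cv2.minAreaRect(cv2.findNonZero(k)); c=cv2.boxPoints(r)
    P=np.array([ray("top",p,z) for p in c]);print(nm,c.round(1).tolist(),P[:,:2].round(4).tolist(),"ctr",P.mean(0).round(4),"sides",np.linalg.norm(P-np.roll(P,1,0),axis=1).round(4))
E
```

```text
blue [[230.1999969482422, 286.79998779296875], [244.5, 183.8000030517578], [283.79998779296875, 189.1999969482422], [269.6000061035156, 292.20001220703125]] [[0.4619, 0.1891], [0.6929, 0.1601], [0.6808, 0.0715], [0.4497, 0.102]] ctr [0.5713 0.1307 0.012 ] sides [0.088  0.2328 0.0894 0.2331]
green [[370.6000061035156, 204.8000030517578], [406.8999938964844, 198.1999969482422], [420.70001220703125, 274.20001220703125], [384.3999938964844, 280.70001220703125]] [[0.6462, -0.125], [0.6615, -0.2079], [0.4894, -0.2368], [0.4747, -0.1548]] ctr [ 0.5679 -0.1811  0.01  ] sides [0.174  0.0842 0.1746 0.0833]
```

View pics/c0.png

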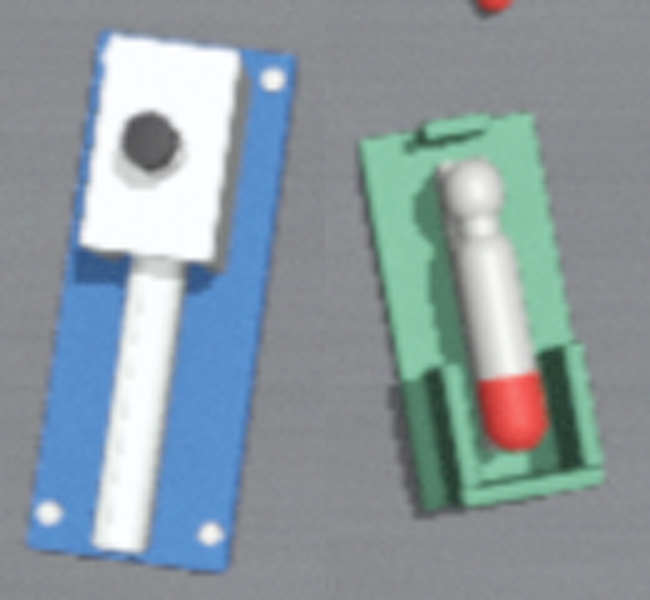

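The crop confirms the large steel pin in the cradle, with its nose at crop (470,157) and red tail end at (516,451). The block's tunnel roof has corners at (104,35), (240,52), (213,263) and (80,246), and the trough end is at (120,551).

```bash
python3 - <<'E'
from h import *
L=lambda u,v:(225+u/5-.4,178+v/5-.4)
Rr=lambda u,v:(300+u/5-.4,178+v/5-.4)
n=ray("top",Rr(470,157),.045);t=ray("top",Rr(516,451),.045)
d=n-t;print("pin ctr",(n+t)/2,"len",np.linalg.norm(d),"yaw",np.degrees(np.arctan2(d[1],d[0])))
im=cv2.imread("pics/top0.png");hsv=cv2.cvtColor(im,cv2.COLOR_BGR2HSV)
m=cv2.inRange(hsv,(0,150,80),(8,255,255));m[:,:380]=0;m[:,430:]=0;m[:220]=0;m[290:]=0
ys,xs=np.nonzero(m);print("red centroid",ray("top",(xs.mean(),ys.mean()),.045),len(xs))
P=[ray("top",L(*c),.087) for c in((104,35),(240,52),(213,263),(80,246))]
for p in P:print(p.round(4))
m=(P[2]+P[3])/2;f=(P[0]+P[1])/2;d=f-m
print("mouth",m,"len",np.linalg.norm(d),"w",np.linalg.norm(P[2]-P[3]),"yaw",np.degrees(np.arctan2(d[1],d[0])))
for a in((146,262),(157,262),(120,551)):print("rail",ray("top",L(*a),.045))
print("knob",ray("top",L(150,140),.115))
print("block yaw from base",np.degrees(np.arctan2(-.029-.0305,.231+.2311)), "cradle",np.degrees(np.arctan2(.0299+.0289-.0001,.1715+.1721)))
E
```

```text
pin ctr [ 0.56810712 -0.18012844  0.045     ] len 0.12981328281060606 yaw 8.243577210436282
red centroid [ 0.52059184 -0.1882969   0.045     ] 132
[0.6776 0.147  0.087 ]
[0.6706 0.0903 0.087 ]
[0.5822 0.1009 0.087 ]
[0.5892 0.1559 0.087 ]
mouth [0.58567253 0.12841395 0.087     ] len 0.08896291327279832 w 0.055513754327764855 yaw -6.298863115759746
rail [0.58579751 0.13396887 0.045     ]
rail [0.58580384 0.12921554 0.045     ]
rail [0.46124559 0.14389523 0.045     ]
knob [0.62980933 0.12389454 0.115     ]
block yaw from base -7.337035543345111 cradle 9.694714323167297
```

```bash
cat >> h.py <<'E'
from scipy.spatial.transform import Rotation as Ro
def go(tgt,yaw):
    o=robot.get_obs();R=Ro.from_quat(o["tool_rot"])
    d=R.inv().apply(np.array(tgt)-o["position"])
    want=Ro.from_euler("z",yaw,degrees=True)*Ro.from_quat([1,0,0,0])
    r=(R.inv()*want).as_rotvec(degrees=True)
    print("t",o["time"],"pos",o["position"].round(4),"shift units",(d/.04).round(3),"turn units",(r/4).round(3),"F",o["ft_force"].round(1),"w",round(o["grip_width"],4),"gf",o["grip_force"])
E
python3 -c "
from h import *
go((.568,-.180,.20),9)"
```

```text
t 0.1 pos [ 0.146  -0.6071  0.2327] shift units [12.752 -7.916  0.836] turn units [-0.027 -0.003  1.127] F [-0.4 -0.2 -0.3] w 0.0876 gf 0.0
```

Call:
jog_arm(
  motion=[0.91, -0.565, 0.06, 0, 0, 0, -1, 0.91, -0.565, 0.06, 0, 0, 0, -1, 0.91, -0.565, 0.06, 0, 0, 0, -1, 0.91, -0.565, 0.06, 0, 0, 0, -1, 0.91, -0.565, 0.06, 0, 0, 0, -1, 0.91, -0.565, 0.06, 0, 0, 0, -1, 0.91, -0.565, 0.06, 0, 0, 0, -1, 0.91, -0.565, 0.06, 0, 0, 0, -1, 0.91, -0.565, 0.06, 0, 0, 0, -1, 0.91, -0.565, 0.06, 0, 0, 0, -1, 0.91, -0.565, 0.06, 0, 0, 0, -1, 0.91, -0.565, 0.06, 0, 0, 0, -1],
)

```text
time: 1.6
position: [0.5081, -0.2407, 0.2043]
tool_rot: [0.993, 0.118, -0.0, -0.0]
ft_force: [0.1, 0.4, -0.2]
grip_width: 0.087
grip_force: 0.0
```

Call:
jog_arm(
  motion=[0.91, -0.565, 0.06, 0, 0, 0, -1, 0.91, -0.565, 0.06, 0, 0, 0.8, -1, 0, 0, 0, 0, 0, 0.3, -1, 0, 0, 0, 0, 0, 0, -1, 0, 0, 0, 0, 0, 0, -1],
)

```text
time: 2.22
position: [0.5668, -0.1818, 0.1998]
tool_rot: [0.997, 0.079, -0.0, -0.0]
ft_force: [0.3, 0.6, 0.9]
grip_width: 0.0869
grip_force: 0.0
```

```bash
python3 -c "
from h import *
go((.568,-.180,.09),9)
a=robot.camera('top')[178:298,345:455];b=robot.camera('scene')[220:380,160:320]
cv2.imwrite('pics/c1.png',np.hstack([cv2.resize(a,(440,480)),cv2.resize(b,(360,480))]))"
```

```text
t 2.225 pos [ 0.5668 -0.1818  0.1998] shift units [ 0.038 -0.039  2.746] turn units [-0.003  0.01   0.013] F [0.3 0.6 0.9] w 0.0869 gf 0.0
```

View pics/c1.png

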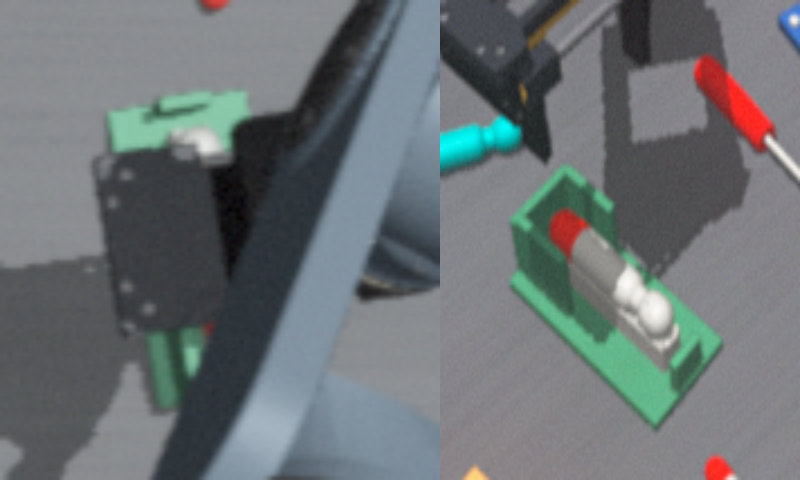

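The gripper hangs over the pin between the cheeks and the nose, lined up with the cradle. I'll descend in two stages.

Call:
jog_arm(
  motion=[0.04, -0.04, 0.8, 0, 0, 0, -1, 0, 0, 0.8, 0, 0, 0, -1, 0, 0, 0.8, 0, 0, 0, -1, 0, 0, 0.6, 0, 0, 0, -1, 0, 0, 0.5, 0, 0, 0, -1, 0, 0, 0.3, 0, 0, 0, -1, 0, 0, 0.27, 0, 0, 0, -1, 0, 0, 0, 0, 0, 0, -1],
)

```text
time: 3.32
position: [0.5686, -0.1792, 0.0367]
tool_rot: [0.997, 0.079, -0.0, -0.0]
ft_force: [-0.1, -0.1, 0.2]
grip_width: 0.0868
grip_force: 0.0
```

Call:
jog_arm(
  motion=[0, 0, 0, 0, 0, 0, 0, 0, 0, 0, 0, 0, 0, 0.4, 0, 0, 0, 0, 0, 0, 1, 0, 0, 0, 0, 0, 0, 1, 0, 0, 0, 0, 0, 0, 1, 0, 0, 0, 0, 0, 0, 1],
  grip_force=30,
)

```text
time: 4.08
position: [0.5689, -0.1791, 0.0372]
tool_rot: [0.997, 0.079, -0.0, 0.0]
ft_force: [-0.6, -0.5, 0.4]
grip_width: 0.0349
grip_force: 0.0
```

Call:
jog_arm(
  motion=[0, 0, 0, 0, 0, 0, 1, 0, 0, 0, 0, 0, 0, 1, 0, 0, 0, 0, 0, 0, 1, 0, 0, 0, 0, 0, 0, 1],
)

```text
time: 4.58
position: [0.5693, -0.18, 0.0373]
tool_rot: [0.997, 0.08, 0.0, 0.001]
ft_force: [-0.9, -5.1, -1.2]
grip_width: 0.0252
grip_force: 30.0
```

Call:
jog_arm(
  motion=[0, 0, -0.2, 0, 0, 0, 1, 0, 0, -0.4, 0, 0, 0, 1, 0, 0, -0.8, 0, 0, 0, 1, 0, 0, -0.9, 0, 0, 0, 1, 0, 0, -0.8, 0, 0, 0, 1, 0, 0, -0.4, 0, 0, 0, 1, 0, 0, 0, 0, 0, 0, 1],
)

```text
time: 5.45
position: [0.5693, -0.1789, 0.1784]
tool_rot: [0.997, 0.08, 0.001, 0.0]
ft_force: [0.3, -0.3, -4.2]
grip_width: 0.0253
grip_force: 29.9
```

```bash
python3 -c "
from h import *
go((.46,0,.18),-7)
a=robot.camera('top')[140:260,345:455];b=robot.camera('scene')[160:320,140:300]
cv2.imwrite('pics/c2.png',np.hstack([cv2.resize(a,(380,480)),cv2.resize(b,(420,480))]))"
```

```text
t 5.45 pos [ 0.5693 -0.1789  0.1784] shift units [-1.989 -4.849 -0.048] turn units [ 0.01  -0.03   4.032] F [ 0.3 -0.3 -4.2] w 0.0253 gf 29.93974020704627
```

View pics/c2.png

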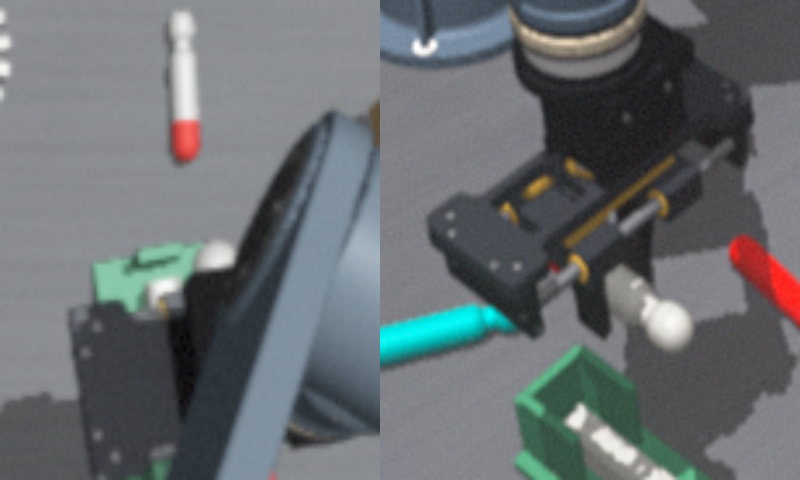

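The pin is held (25 mm opening) and clear of the cradle, nose still forward. Next I move above the trough.

```bash
python3 -c "
from h import *
go((.502,.139,.15),-7)"
```

```text
t 5.55 pos [ 0.568  -0.1784  0.1762] shift units [-0.37  -8.096  0.669] turn units [-0.021  0.031  4.029] F [ 0.5 -0.  -4.8] w 0.025 gf 29.939576983451843
```

Call:
jog_arm(
  motion=[-0.04, -0.5, 0, 0, 0, 0, 1, -0.04, -0.9, 0.07, 0, 0, 0, 1, -0.04, -0.95, 0.07, 0, 0, 0, 1, -0.04, -0.95, 0.07, 0, 0, 0, 1, -0.04, -0.95, 0.07, 0, 0, 0, 1, -0.04, -0.95, 0.07, 0, 0, 0, 1, -0.04, -0.95, 0.07, 0, 0, 0, 1, -0.04, -0.95, 0.07, 0, 0, 0, 1, -0.04, -0.7, 0.1, 0, 0, 0, 1, 0, -0.3, 0.05, 0, 0, 1, 1, 0, 0, 0, 0, 0, 1, 1, 0, 0, 0, 0, 0, 1, 1],
)

```text
time: 7.05
position: [0.5013, 0.1398, 0.1505]
tool_rot: [1.0, -0.026, -0.002, -0.0]
ft_force: [0.5, -0.1, -3.1]
grip_width: 0.0252
grip_force: 29.9
```

Call:
jog_arm(
  motion=[0, 0, 0, 0, 0, 1, 1, 0, 0, 0, 0, 0, 0, 1, 0, 0, 0, 0, 0, 0, 1],
)

```text
time: 7.42
position: [0.5025, 0.1389, 0.151]
tool_rot: [0.998, -0.059, -0.001, -0.0]
ft_force: [-0.2, 0.7, -3.2]
grip_width: 0.0251
grip_force: 29.9
```

```bash
python3 -c "
from h import *
go((.502,.139,.08),-7)
a=robot.camera('top')[170:310,200:310];b=robot.camera('scene')[150:310,290:450]
cv2.imwrite('pics/c3.png',np.hstack([cv2.resize(a,(380,480)),cv2.resize(b,(420,480))]))"
```

```text
t 7.425 pos [0.5025 0.1389 0.151 ] shift units [-0.011 -0.     1.776] turn units [0.001 0.023 0.047] F [-0.2  0.7 -3.2] w 0.0251 gf 29.939128439873457
```

View pics/c3.png

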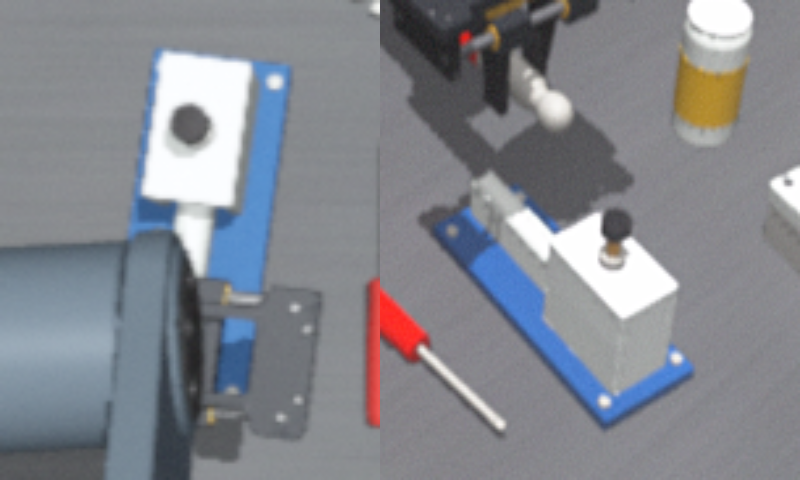

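The pin hangs above the trough, nose towards the tunnel, with the oil can well clear. I'll lower it now.

Call:
jog_arm(
  motion=[0, 0, 0.6, 0, 0, 0, 1, 0, 0, 0.7, 0, 0, 0, 1, 0, 0, 0.6, 0, 0, 0, 1, 0, 0, 0.3, 0, 0, 0, 1, 0, 0, 0.17, 0, 0, 0, 1, 0, 0, 0, 0, 0, 0, 1],
)

```text
time: 8.28
position: [0.5036, 0.1385, 0.0568]
tool_rot: [0.998, -0.06, 0.0, -0.0]
ft_force: [0.5, -0.5, -4.1]
grip_width: 0.0253
grip_force: 29.9
```

```bash
python3 -c "
from h import *
go((.502,.139,.048),-7)
b=robot.camera('scene')[170:290,290:420]
cv2.imwrite('pics/c4.png',cv2.resize(b,(650,600),interpolation=cv2.INTER_CUBIC))"
```

```text
t 8.275 pos [0.5036 0.1385 0.0568] shift units [-0.042 -0.007  0.22 ] turn units [-0.001 -0.003  0.029] F [ 0.5 -0.5 -4.1] w 0.0253 gf 29.9393265042454
```

View pics/c4.png

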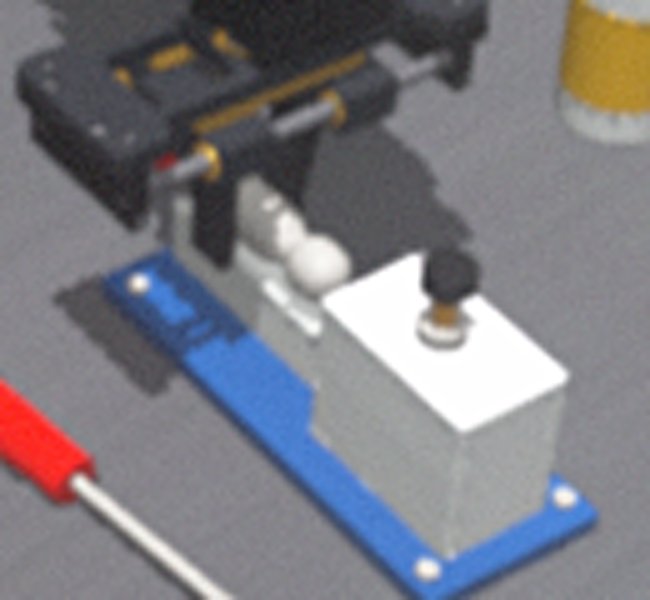

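The nose is over the rail, just outside the tunnel mouth. I'll lower it the last 9 mm slowly.

Call:
jog_arm(
  motion=[-0.03, 0, 0.06, 0, 0, 0, 1, 0, 0, 0.06, 0, 0, 0, 1, 0, 0, 0.04, 0, 0, 0, 1, 0, 0, 0.03, 0, 0, 0, 1, 0, 0, 0, 0, 0, 0, 1, 0, 0, 0, 0, 0, 0, 1],
)

```text
time: 9.07
position: [0.5023, 0.1386, 0.0491]
tool_rot: [0.998, -0.06, 0.0, -0.0]
ft_force: [-0.2, 0.1, -3.8]
grip_width: 0.0251
grip_force: 29.9
```

Call:
jog_arm(
  motion=[0, 0, 0.03, 0, 0, 0, 1, 0, 0, 0.02, 0, 0, 0, 1, 0, 0, 0, 0, 0, 0, 1],
)

```text
time: 9.45
position: [0.5027, 0.1391, 0.0477]
tool_rot: [0.998, -0.06, 0.001, -0.0]
ft_force: [0.9, 3.8, 1.8]
grip_width: 0.025
grip_force: 30.0
```

Contact with the rail. I'll open the gripper.

Call:
jog_arm(
  motion=[0, -0.01, 0, 0, 0, 0, 0.4, 0, 0, 0, 0, 0, 0, 0.3, 0, 0, 0, 0, 0, 0, 0, 0, 0, 0, 0, 0, 0, -0.4, 0, 0, 0, 0, 0, 0, -0.4, 0, 0, 0, 0, 0, 0, -0.4],
)

```text
time: 10.2
position: [0.5023, 0.1389, 0.0471]
tool_rot: [0.998, -0.06, -0.0, 0.0]
ft_force: [0.5, 0.3, 0.3]
grip_width: 0.0585
grip_force: 0.0
```

Call:
jog_arm(
  motion=[0, 0, -0.4, 0, 0, 0, -0.4, 0, 0, -0.8, 0, 0, 0, -0.4, -0.6, 0, -0.8, 0, 0, 0, -0.4, -0.9, 0, 0, 0, 0, 0, -0.4, -0.9, 0, 0, 0, 0, 0, -0.4, 0, 0, 0, 0, 0, 0, -0.4],
)

```text
time: 10.95
position: [0.4033, 0.1507, 0.128]
tool_rot: [0.998, -0.059, -0.002, 0.0]
ft_force: [0.3, 1.0, -0.0]
grip_width: 0.0611
grip_force: 0.0
```

```bash
python3 -c "
from h import *
go((.453,.1445,.048),-7)
a=robot.camera('top');s=robot.camera('scene');cv2.imwrite('pics/t5.png',a);cv2.imwrite('pics/s5.png',s)
a=a[178:298,215:295];b=s[170:290,290:390]
cv2.imwrite('pics/c5.png',np.hstack([cv2.resize(a,(400,600),interpolation=2),cv2.resize(b,(400,480),interpolation=2)[:,:].repeat(1,0) if 0 else cv2.resize(b,(400,600),interpolation=2)]))"
```

```text
t 10.95 pos [0.4033 0.1507 0.128 ] shift units [1.258 0.006 1.996] turn units [0.01  0.047 0.047] F [ 0.3  1.  -0. ] w 0.0611 gf 0.0
```

View pics/c5.png

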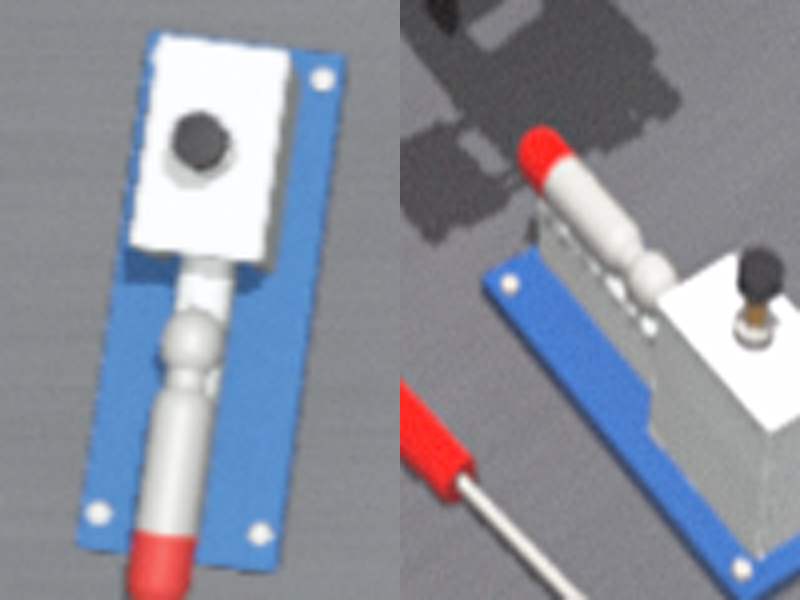

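The pin lies in the trough with its nose at crop (192,308), outside the mouth, and the red tail overhanging at the bottom. Next I measure it.

```bash
python3 - <<'E'
from h import *
im=cv2.imread("pics/t5.png");hsv=cv2.cvtColor(im,cv2.COLOR_BGR2HSV)
m=cv2.inRange(hsv,(0,150,80),(8,255,255));m[:,:235]=0;m[:,265:]=0;m[:260]=0;m[320:]=0
ys,xs=np.nonzero(m);rc=ray("top",(xs.mean(),ys.mean()),.057)
print(len(xs),ys.min(),ys.max(),"redc",rc,"tail",ray("top",(xs[ys==ys.max()].mean(),ys.max()+.5),.055))
n=ray("top",(253,239.2),.055);d=n-rc;print("nose",n,"yaw",np.degrees(np.arctan2(d[1],d[0])),"dist",np.linalg.norm(d))
w=np.array([.5857,.1287]);c=np.radians(-7);e=np.array([np.cos(c),np.sin(c)]);f=np.array([-e[1],e[0]])
for p in(n,rc):print("block xy",(p[:2]-w)@e,(p[:2]-w)@f)
E
```

```text
139 285 299 redc [0.45291407 0.14666651 0.057     ] tail [0.43707329 0.14881265 0.055     ]
nose [0.56525595 0.13420766 0.055     ] yaw -6.328310441407221 dist 0.11304832017523461
block xy -0.020962873944517464 0.002975102271597862
block xy -0.13398573418899842 0.00165005261257226
```

```bash
python3 -c "
from h import *
go((.4565,.1457,.048),-6.8)"
```

```text
t 11.05 pos [0.4082 0.1507 0.1281] shift units [ 1.208 -0.019  2.006] turn units [-0.009 -0.043 -0.017] F [-0.1 -0.1  0.1] w 0.0609 gf 0.0
```

Call:
jog_arm(
  motion=[0.6, -0.01, 0, 0, 0, 0, -0.4, 0.61, -0.01, 0, 0, 0, 0, -0.4, 0, 0, 0.6, 0, 0, 0, -0.4, 0, 0, 0.7, 0, 0, 0, -0.4, 0, 0, 0.4, 0, 0, 0, -0.4, 0, 0, 0.3, 0, 0, 0, -0.4, 0, 0, 0, 0, 0, 0, -0.4, 0, 0, 0, 0, 0, 0, -0.4],
)

```text
time: 12.05
position: [0.4559, 0.1455, 0.0476]
tool_rot: [0.998, -0.06, 0.001, -0.0]
ft_force: [-0.6, -0.1, -0.1]
grip_width: 0.061
grip_force: 0.0
```

```bash
python3 -c "
from h import *
go((.4565,.1457,.048),-6.8)"
```

```text
t 12.05 pos [0.4559 0.1455 0.0476] shift units [ 0.014 -0.006 -0.011] turn units [-0.004 -0.019 -0.023] F [-0.6 -0.1 -0.1] w 0.061 gf 0.0
```

Close lightly and read the lateral force.

Call:
jog_arm(
  motion=[0, 0, 0, 0, 0, 0, 0.3, 0, 0, 0, 0, 0, 0, 1, 0, 0, 0, 0, 0, 0, 1, 0, 0, 0, 0, 0, 0, 1, 0, 0, 0, 0, 0, 0, 1, 0, 0, 0, 0, 0, 0, 1, 0, 0, 0, 0, 0, 0, 1, 0, 0, 0, 0, 0, 0, 1],
  grip_force=20,
)

```text
time: 13.05
position: [0.4552, 0.1457, 0.0472]
tool_rot: [0.998, -0.06, 0.0, -0.0]
ft_force: [-0.0, 3.2, 2.8]
grip_width: 0.0255
grip_force: 20.0
```

Call:
jog_arm(
  motion=[0, -0.015, -0.01, 0, 0, 0, 1, 0.2, 0, 0, 0, 0, 0, 1, 0.3, 0, 0, 0, 0, 0, 1, 0.3, 0, 0, 0, 0, 0, 1, 0.2, 0, 0, 0, 0, 0, 1, 0, 0, 0, 0, 0, 0, 1],
)

```text
time: 13.8
position: [0.4965, 0.1411, 0.0475]
tool_rot: [0.998, -0.06, 0.001, -0.0]
ft_force: [-0.0, -1.6, -2.1]
grip_width: 0.0248
grip_force: 20.0
```

Call:
jog_arm(
  motion=[0.2, 0, 0.005, 0, 0, 0, 1, 0.3, 0, 0, 0, 0, 0, 1, 0, 0, 0, 0, 0, 0, 1],
)

```text
time: 14.18
position: [0.5175, 0.1387, 0.0477]
tool_rot: [0.998, -0.06, 0.002, -0.0]
ft_force: [1.1, -2.5, -0.5]
grip_width: 0.0253
grip_force: 20.0
```

Call:
jog_arm(
  motion=[0.15, 0, 0, 0, 0, 0, 1, 0.15, 0, 0, 0, 0, 0, 1, 0.1, 0, 0, 0, 0, 0, 1, 0, 0, 0, 0, 0, 0, 1],
)

```text
time: 14.68
position: [0.5283, 0.1367, 0.0473]
tool_rot: [0.998, -0.06, -0.003, 0.0]
ft_force: [-2.9, -4.7, 1.9]
grip_width: 0.0254
grip_force: 20.0
```

Call:
jog_arm(
  motion=[0.15, 0.015, 0, 0, 0, 0, 1, 0.15, 0, 0, 0, 0, 0, 1, 0.1, 0, 0, 0, 0, 0, 1, 0, 0, 0, 0, 0, 0, 1],
)

```text
time: 15.18
position: [0.5479, 0.1344, 0.0474]
tool_rot: [0.998, -0.06, 0.001, -0.0]
ft_force: [0.8, -2.4, -0.7]
grip_width: 0.0254
grip_force: 20.0
```

```bash
python3 - <<'E'
from h import *
go((.55,.1345,.048),-6.8)
a=robot.camera('top');s=robot.camera('scene');cv2.imwrite('pics/t6.png',a);cv2.imwrite('pics/s6.png',s)
s=cv2.imread('pics/s6.png');s0=cv2.imread('pics/s5.png')
hsv=[cv2.cvtColor(i,cv2.COLOR_BGR2GRAY) for i in(s0,s)]
# knob: dark blob on bright roof in scene view
for g in hsv:
    k=(g[205:240,365:395]<60);ys,xs=np.nonzero(k);print(k.sum(),ys.mean()+205,xs.mean()+365,ys.min()+205)
E
```

```text
t 15.175 pos [0.5479 0.1344 0.0474] shift units [ 0.051 -0.009 -0.014] turn units [-0.005 -0.04  -0.026] F [ 0.8 -2.4 -0.7] w 0.0254 gf 20.02144478727132
4 226.75 377.25 226
18 214.94444444444446 373.6111111111111 205
```

```bash
python3 - <<'E'
from h import *
s0=cv2.imread('pics/scene0.png');s5=cv2.imread('pics/s5.png');s=cv2.imread('pics/s6.png')
T=s0[217:236,370:391]
up=lambda i:cv2.resize(i,None,fx=8,fy=8,interpolation=cv2.INTER_CUBIC)
for i in(s5,s):
    r=cv2.matchTemplate(up(i[207:246,360:401]),up(T),cv2.TM_CCOEFF_NORMED);_,v,_,p=cv2.minMaxLoc(r);print(v,(p[0]/8-10,p[1]/8-10))
cv2.imwrite('pics/c6.png',cv2.resize(s[170:290,290:420],(650,600),interpolation=2))
E
```

```text
0.9989317059516907 (0.0, 0.0)
0.9638974666595459 (0.0, 0.0)
```

View pics/c6.png

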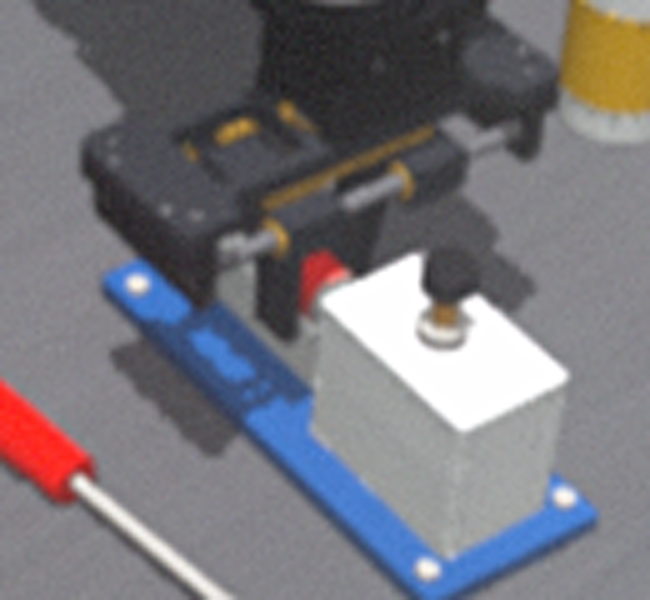

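The knob is back at its starting height and the red tail is at the mouth, so the catch appears to have dropped. I'll feel for the end wall (2.5 mm past home) to fix the depth.

Call:
jog_arm(
  motion=[0.05, 0.01, 0, 0, 0, 0, 1, 0, 0, 0, 0, 0, 0, 1, 0, 0, 0, 0, 0, 0, 1],
)

```text
time: 15.65
position: [0.5485, 0.134, 0.0473]
tool_rot: [0.998, -0.06, 0.0, -0.0]
ft_force: [-1.0, -2.1, -2.6]
grip_width: 0.0251
grip_force: 20.0
```

Call:
jog_arm(
  motion=[0.05, 0, 0, 0, 0, 0, 1, 0, 0, 0, 0, 0, 0, 1, 0, 0, 0, 0, 0, 0, 1],
)

```text
time: 16.02
position: [0.5504, 0.1337, 0.0473]
tool_rot: [0.998, -0.06, 0.0, -0.0]
ft_force: [-0.3, -1.3, -2.0]
grip_width: 0.0254
grip_force: 20.0
```

Call:
jog_arm(
  motion=[0.03, 0, 0, 0, 0, 0, 1, 0, 0, 0, 0, 0, 0, 1, 0, 0, 0, 0, 0, 0, 1],
)

```text
time: 16.4
position: [0.5511, 0.1335, 0.0472]
tool_rot: [0.998, -0.06, -0.0, 0.0]
ft_force: [-1.7, -1.0, -1.0]
grip_width: 0.0253
grip_force: 20.0
```

Call:
jog_arm(
  motion=[0.03, 0, 0, 0, 0, 0, 1, 0, 0, 0, 0, 0, 0, 1, 0, 0, 0, 0, 0, 0, 1],
)

```text
time: 16.77
position: [0.5516, 0.1335, 0.0472]
tool_rot: [0.998, -0.06, -0.001, 0.0]
ft_force: [-5.9, -0.3, 0.5]
grip_width: 0.0254
grip_force: 20.0
```

The wall is felt at 5.9 N, after about 97 mm of travel (about 98 expected). I'll back off about 2.5 mm, release and lift.

Call:
jog_arm(
  motion=[-0.07, 0, 0, 0, 0, 0, 1, 0, 0, 0, 0, 0, 0, 1, 0, 0, 0, 0, 0, 0, 1],
)

```text
time: 17.15
position: [0.5511, 0.1336, 0.0474]
tool_rot: [0.998, -0.06, 0.001, -0.0]
ft_force: [-0.3, -1.6, -3.1]
grip_width: 0.0252
grip_force: 20.0
```

Call:
jog_arm(
  motion=[0, 0, 0, 0, 0, 0, 0.4, 0, 0, 0, 0, 0, 0, 0.3, 0, 0, 0, 0, 0, 0, 0, 0, 0, 0, 0, 0, 0, -0.4, 0, 0, 0, 0, 0, 0, -0.4, 0, 0, 0, 0, 0, 0, -0.4, 0, 0, -0.4, 0, 0, 0, -0.4, 0, 0, -0.8, 0, 0, 0, -0.4, -0.6, 0, -0.8, 0, 0, 0, -0.4, -0.9, 0, 0, 0, 0, 0, -0.4, -0.9, 0, 0, 0, 0, 0, -0.4, -0.9, 0, 0, 0, 0, 0, -0.4],
)

```text
time: 18.65
position: [0.4183, 0.1497, 0.1286]
tool_rot: [0.998, -0.06, 0.001, -0.0]
ft_force: [-0.6, 0.1, -0.8]
grip_width: 0.0612
grip_force: 0.0
```

Call:
jog_arm(
  motion=[0, 0, -0.5, 0, 0, 0, -0.4, 0, 0, 0, 0, 0, 0, -0.4],
)

```text
time: 18.9
position: [0.4203, 0.1498, 0.1492]
tool_rot: [0.998, -0.06, 0.003, -0.0]
ft_force: [0.3, -0.4, 0.0]
grip_width: 0.0609
grip_force: 0.0
```

```bash
python3 - <<'E'
from h import *
a=robot.camera('top');s=robot.camera('scene');cv2.imwrite('pics/t7.png',a);cv2.imwrite('pics/s7.png',s)
hsv=cv2.cvtColor(a,cv2.COLOR_BGR2HSV)
m=cv2.inRange(hsv,(0,150,80),(8,255,255));m[:,:235]=0;m[:,270:]=0;m[:220]=0;m[320:]=0
ys,xs=np.nonzero(m);t=ray("top",(xs[ys==ys.max()].mean(),ys.max()+.5),.055);print(len(xs),"tail",t)
w=np.array([.5857,.1287]);c=np.radians(-7);e=np.array([np.cos(c),np.sin(c)]);f=np.array([-e[1],e[0]])
print("tail block",(t[:2]-w)@e,(t[:2]-w)@f,"was",(np.array([.43707,.14881])-w)@e)
up=lambda i:cv2.resize(i,None,fx=8,fy=8,interpolation=2)
s0=cv2.imread('pics/scene0.png')
r=cv2.matchTemplate(up(s[207:246,360:401]),up(s0[217:236,370:391]),cv2.TM_CCOEFF_NORMED);_,v,_,p=cv2.minMaxLoc(r);print("knob",v,p[0]/8-10,p[1]/8-10)
cv2.imwrite('pics/c7.png',np.hstack([cv2.resize(a[178:298,215:295],(400,600),interpolation=2),cv2.resize(s[170:290,310:390],(400,600),interpolation=2)]))
E
```

```text
120 tail [0.53463956 0.13497231 0.055     ]
tail block -0.051444241789974976 2.8603500518719462e-06 was -0.14997292701432718
knob 0.9989060163497925 0.0 0.0
```

View pics/c7.png

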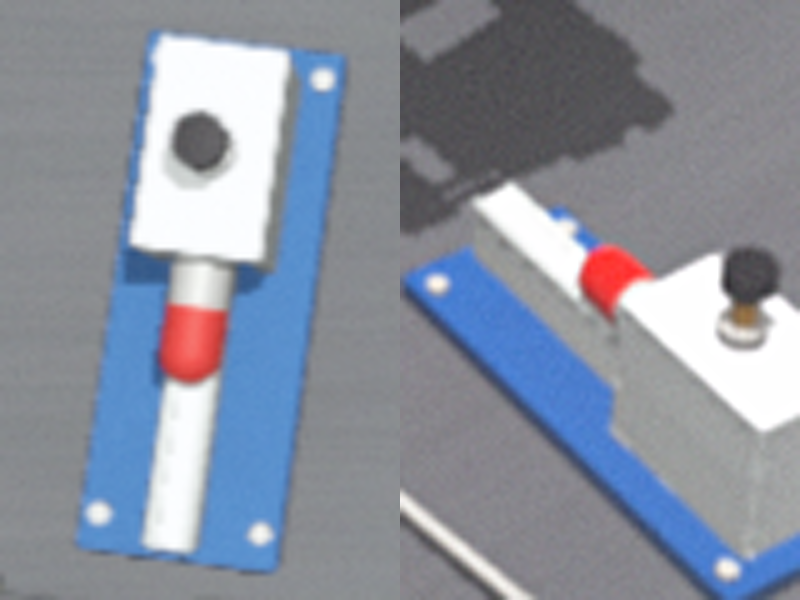

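The pin sits in the tunnel with its tail about 51 mm out (55 at home, 52.5 at the wall), in line with the rail, and the knob is down. I'm handing it in.

```bash
python3 -c "
from rig import robot
print(robot.hand_in())"
```

```text
the job is handed in; nothing more can be done
None
```

I laid the pin in the trough, released it, re-gripped it by the tail and slid it into the tunnel; the job is handed in, but no verdict came back. By camera the catch is down, and the pin sits 0 to 3.5 mm deeper than home, within the 5 mm limit.

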